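# Set the ratchet to tighten and nip up the sample-disc nut

## Task

The ratchet wrench on the disc nut of this analyser drive was left set to loosen. Push its red direction lever right across to the tighten side, swing the handle all the way back anticlockwise and make sure it clicks round freely without taking the nut along, then pull it clockwise, with further strokes as needed, until the nut is tight at about 0.8 N m (a steady 5 to 5.5 N at the middle of the blue grip), and stop there, because overtightening cracks the disc. Leave the lever on tighten, let go of the wrench, and do not disturb anything else on the bench.

Things in the scene. Friction and masses are not known exactly. Their poses are not given: they have to be found in the camera images.
- module: sample-disc drive, fixed: white housing 240 x 240 x 50 mm carrying a yellow disc and, at the centre, a brass nut under the wrench head. Origin: on the bench below the nut's vertical axis, z up. At mid-swing the wrench handle points along this body's -y. Four pillars 16 mm thick, 114 mm tall at x = +-83, y = +-76 mm; the handle stops just short of the two beside it.
- wrench (a joint): swing of the ratchet wrench about the nut's axis, rad: 0 = handle along the module's -y, positive = clockwise from above (tightening), stops at +-0.60. Steel pear head 62 mm wide, 98 to 120 mm above the bench; it cannot come off the nut. Set to tighten it drives the nut clockwise, after up to 20 degrees (one tooth) of lost motion, and clicks back freely anticlockwise; set to loosen, the reverse.
- wrench_grip (a point): middle of the wrench's blue round grip, 150 mm from the nut's axis, 109 mm above the bench; its x axis points outward along the handle. Grip 24 mm thick, from 104 to 212 mm from the nut's axis. Forces here, square to the handle: clicking back about 1 N, running the nut down about 2 N, then rising unevenly (stick and slip) over 15 to 40 degrees to 5 N when tight; it stays tight when let go.
- lever (a joint): direction lever on top of the wrench head, rad: -0.50 = loosen (as left), +0.50 = tighten, positive = clockwise from above, with stops there. It pivots 40 mm from the nut's axis towards the handle, its plate 120 to 125 mm above the bench; it stays where it is left and moves with 2 to 5 N at its tab, up to 10 N where the pawl catches on a tooth. The ratchet drives surely only with the lever above about 0.3.
- lever_tab (a point): middle of the lever's red upright tab: 12 mm along the lever, 10 mm across, from 124.5 to 140.5 mm above the bench, this point at 132.5 mm; 40 mm from the lever's pivot. With the lever central it stands over the nut's axis; from end to end it sweeps 38 mm across the head. x axis: along the lever to its pivot; clockwise (to tighten) moves the tab along its +y.
- nut_mark (a point): red paint mark on the rim of the brass nut's flange, 32 mm from the nut's axis and 92 to 99 mm above the bench: it shows whether the nut turns.
- nut: brass disc nut, flange 70 mm across, 5 mm thick, under the wrench head; origin on its axis at the underside, 87 to 92 mm above the bench at first. It meets the disc's black hub after an unknown 10 to 55 degrees of clockwise turn; some 15 to 40 degrees more make it tight: one to three strokes of the handle. It sinks 6 mm per rad.
- driver: loose screwdriver lying on the bench; leave alone.
- spanner: loose open-ended spanner lying on the bench; leave alone.
- reagent_a: loose amber reagent bottle, 48 mm across, 85 mm tall; leave alone. Origin at its underside's centre.
- reagent_b: loose white reagent bottle, 48 mm across, 85 mm tall; leave alone. Origin at its underside's centre.
- cup: loose yellow plastic cup, 84 mm across, 85 mm tall; leave alone. Origin at its underside's centre.
- socket_tray: loose black tray of sockets, 150 x 90 x 30 mm; leave alone. Origin at its underside's centre.
- tube_rack: loose blue rack of capped tubes, 70 x 160 x 86 mm; leave alone. Origin at its underside's centre.
- carton: loose cardboard carton, 110 x 75 x 60 mm; leave alone. Origin at its underside's centre.
- disc: yellow sample disc, 200 mm across, its rim 74 mm above the bench, with a black hub 74 mm across whose top is 86 mm above the bench, under the nut; it lies loose on the drive until the nut clamps it. Origin at its underside's centre, 50 mm above the bench.
There are look-alikes about, which are no part of the job. There is more than one size of the disc; the job needs the larger.

How it is judged (in metres and radians):
On the way, in this order (a step that is already met when the one before it is completed fails the run):
1. the lever is pushed across to tighten while the nut stays where it was (value of joint lever above 0.3 rad and distance of nut_mark from where it was at the start of the episode below 0.01 m), for 0.2 s.
2. with the lever on tighten the handle is swung right back, past -0.45 rad, and the nut has not followed (its mark within 10 mm of the start) (value of joint lever above 0.25 rad and value of joint wrench below -0.45 rad and distance of nut_mark from where it was at the start of the episode below 0.01 m), for 0.1 s.
3. the nut is pulled tight on the disc's hub (more than 35 N between them, about 0.55 N m) (contact force between nut and disc above 35 N), for 0.2 s.
At the end, for the whole second after the job is handed in: The nut presses on the disc's hub with 35 to 125 N (tightened with about 0.55 to 1 N m), the direction lever is on the tighten side (above 0.25 rad), and the wrench is let go and at rest, wherever its handle stands (contact force between nut and disc between 35 and 125 N and value of joint lever above 0.25 rad and velocity of joint wrench between -0.1 and 0.1 rad/s); the robot touches nothing.
It fails at once if the nut is overtightened (more than 125 N on the disc's hub, about 1 N m) (contact force between nut and disc above 125 N).
It fails at once if a bystander is moved more than 20 mm (distance of any of driver, spanner, reagent_a, reagent_b, cup, socket_tray, tube_rack, carton from where it was at the start of the episode above 0.02 m).
It fails at once if the robot presses hard on the drive module (over 40 N) (contact force between the arm and module above 40 N).
It also fails if it takes over 66 s, if anything falls off the work surface, if the arm or the gripper's body presses on something with over 40 N, if the wrist force passes 120 N, or if a joint passes its speed limit or range.

## Robot

A 6-joint arm with a two-finger parallel gripper is mounted at the origin on the work surface. World frame = base frame: x ahead of the robot, y to its left, z up, the work surface at z = 0. Lengths are in mm, angles in rad, forces in N, time in s.
With the tool pointing down it reaches from about 275 to 1000 mm from the base axis. Payload 8.4 kg.
Tool frame: the origin (TCP) lies on the centre line of the jaws, within the pads' length; the fingertips stand 22 mm ahead of it and the grasp point (between the pads) lies 3 mm ahead of it; z points along the fingers, y is the direction in which the jaws open and shut (so a half turn about z gives the same grasp; the last joint's range is limited). The gripper opens to 85 mm and grips with 20 to 120 N. Pads are 22 mm wide; open, the fingers measure 114 mm over their backs; the gripper's body (76 mm by 85 mm) begins 54 mm behind the grasp point. The pads swing forward as they close: fully open they stand 13 mm farther back than shut.
Start: joints at [1.187, 0.353, 1.633, -0, 1.155, -0.002], TCP at [232.868, 580, 253.281] pointing down, gripper open.
Joint ranges: [-2.63, 2.63], [-0.92, 2.1], [0.06, 2.66], [-1.3, 4.44], [0, 2.69], [-3.02, 3.02]. Speed limits (rad/s): [2.22, 2.22, 2.79, 3.14, 3.14, 3.14].

## Interface

Orientations are given as [roll, pitch, yaw] about the fixed x, y, z axes, in that order (R = Rz(yaw) Ry(pitch) Rx(roll)).
In Python, from rig import r gives the robot as it stands.
- The arm moves only by the tool carry_out, never from a script. Its argument "rows" is text: rows parted by semicolons, each of 5 numbers parted by spaces: the opening, from 0 (shut) to 1 (fully open), then the shift along the tool's x, y, z in units of 30 mm (1.0 is 30 mm), then the turn about the tool's z in units of 8 degrees (1.0 is 8 degrees). A call has 1 to 12 rows; each row shifts and turns the commanded pose from where the row before left it, along the tool's axes as they then stand; what a row does not reach is not made up. A row lasts 1/8 s, in which the tool goes at most 62.5 mm and 10.7 degrees, less where a joint would pass 70% of its speed; a pose out of reach is approached as far as the arm can. A call is refused whole if a number of a shift passes 1 or a number of a turn 1, either way. A call with a gripper value outside its range is refused whole. The fingers move at their own pace and stop on an object; "newtons" is the grip in N (left out, the last holds). Time passes only in rows, so rows that do not move let the fingers close. It gives the time, the measured TCP pose, the force and the opening at its end, in the units of the state.
- r.sense(): the state, without advancing time (a new reading comes with each control period).
- r.grab_frame(name): name is "scene" or "top" or "wrist"; returns the picture (480x640x3 uint8, blue, green, red); there is no depth.
- r.get_calibration(name): a dict with "intrinsics" (3x3 intrinsics, pixels), "position" and "rotation" of the camera in the world. Camera axes: x right, y up, looking along -z (the intrinsics and any distortion apply to the point x, -y, -z); pixel columns grow to the right and rows downward; lengths in mm; the calibration is good to about 2 mm. A picture is of the moment at which its call begins: read the wrist's pose just before it. get_calibration takes no time and is no camera call; for the wrist camera it gives the pose at the moment of the call.
- r.sign_off(): hands the job in, once; it reports no verdict.
The state is a dict: "clock": time; "qpos": joint angles; "qvel": joint speeds; "joint_efforts": joint torques, N m; "eef_pos": TCP position; "tcp_rot": TCP orientation; "contact_force": force on the tool from outside, world axes, zero at the start; "wrist_torque": the same for the moment, N m; "opening": opening from 0.0 (shut) to 1.0 (fully open).
Only numpy, scipy, OpenCV 4.12 (cv2) and the standard library are available. Lean on these libraries where they do the work, as an engineer would, in place of code of your own. Each camera call takes 0.05 s, during which the arm holds its last target.

## Working session

There is one attempt and no reset: what is moved stays moved. The work goes in short steps, Python scripts to look and compute and a tool call to move; the robot and the scene stay as the last step left them, time stands still between calls to the robot, and variables do not carry over. Pictures are saved under pics/ and viewed, and the job is handed in when it is done.

Besides the shell and the picture viewer there is one more tool, called after ">>>" as name(argument=value, ...) on one line, values as JSON. carry_out: Moves the arm, as the interface text tells. Its arguments: {"type":"object","properties":{"rows":{"type":"string"},"newtons":{"type":"number"}},"required":["rows"]}

```bash
ls; mkdir -p pics; python3 - <<'E'
from rig import r
import cv2
print(r.sense())
for n in ("scene","top"):
    cv2.imwrite(f"pics/{n}0.png",r.grab_frame(n)); print(n,r.get_calibration(n))
E
```

```text
pics
{'clock': 0.0, 'qpos': array([ 1.18659220e+00,  3.53660495e-01,  1.63413331e+00, -2.91962484e-05,
        1.15520208e+00, -2.36178297e-03]), 'qvel': array([ 6.65026144e-04,  8.18698182e-04, -9.81095548e-04, -5.80792874e-05,
       -1.06273909e-03, -4.04478258e-04]), 'joint_efforts': array([-2.08266676e-03, -6.05212355e+01, -3.42084074e+01, -2.35226953e-04,
        9.09407157e-03,  1.62867019e-05]), 'eef_pos': array([232.71270496, 579.57921426, 252.55430188]), 'tcp_rot': array([-3.14018936e+00,  2.33801871e-05,  2.75976214e+00]), 'contact_force': array([ 0.6996081 ,  0.06220567, -0.34471987]), 'wrist_torque': array([ 0.03287674, -0.00403323,  0.01085551]), 'opening': 1.0012595030968743}
scene {'intrinsics': array([[433.32911847,   0.        , 316.3180762 ],
       [  0.        , 433.32911847, 236.75816538],
       [  0.        ,   0.        ,   1.        ]]), 'position': array([1239.48683962,  191.15894085,  861.03415692]), 'rotation': array([0.73383513, 0.01454628, 1.82735032])}
top {'intrinsics': array([[480.51545319,   0.        , 324.11627586],
       [  0.        , 480.51545319, 236.67193204],
       [  0.        ,   0.        ,   1.        ]]), 'position': array([ 370.13391048,   14.48541695, 1303.72023277]), 'rotation': array([ 0.16220852, -0.01219839, -1.56240139])}
```

View pics/scene0.png

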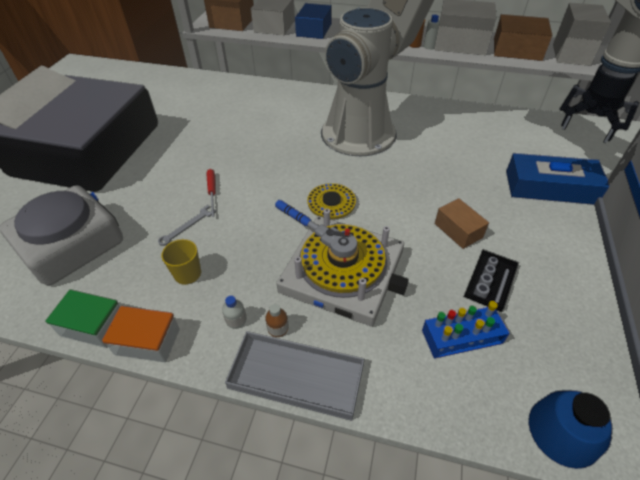

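View pics/top0.png

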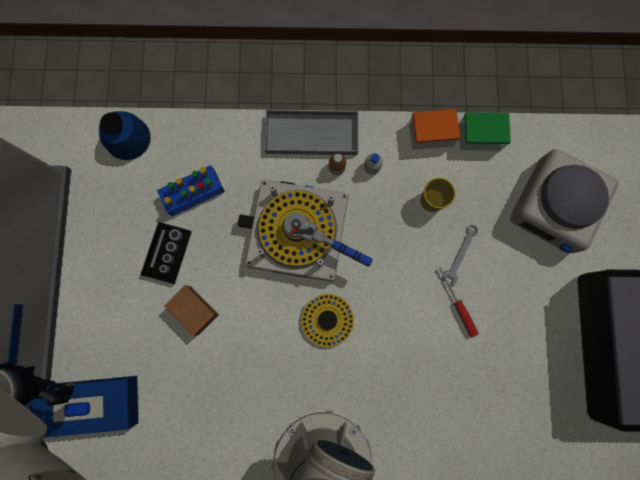

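```bash
cat > h.py <<'E'
import numpy as np, cv2
from scipy.spatial.transform import Rotation as Ro
from rig import r
def cam(n):
    c=r.get_calibration(n); return c['intrinsics'],np.array(c['position']),Ro.from_euler('xyz',c['rotation']).as_matrix()
def proj(C,P):
    K,p,R=C; q=(np.atleast_2d(P)-p)@R; q=q*[1,-1,-1]; u=q@K.T; return u[:,:2]/u[:,2:]
def ray(C,uv,z):
    K,p,R=C; d=np.linalg.inv(K)@[uv[0],uv[1],1]; d=R@(d*[1,-1,-1]); return p+d*(z-p[2])/d[2]
E
python3 - <<'E'
from h import *
for n,b in (("scene",(260,190,420,310)),("top",(230,170,390,290))):
    I=cv2.imread(f"pics/{n}0.png")[b[1]:b[3],b[0]:b[2]]
    cv2.imwrite(f"pics/{n}0z.png",cv2.resize(I,None,fx=5,fy=5,interpolation=cv2.INTER_CUBIC))
C=cam("top"); print(ray(C,(297,228),100),ray(C,(372,261),109))
E
```

```text
[588.88911144  70.63698003 100.        ] [ 505.34553728 -118.76983395  109.        ]
```

View pics/scene0z.png

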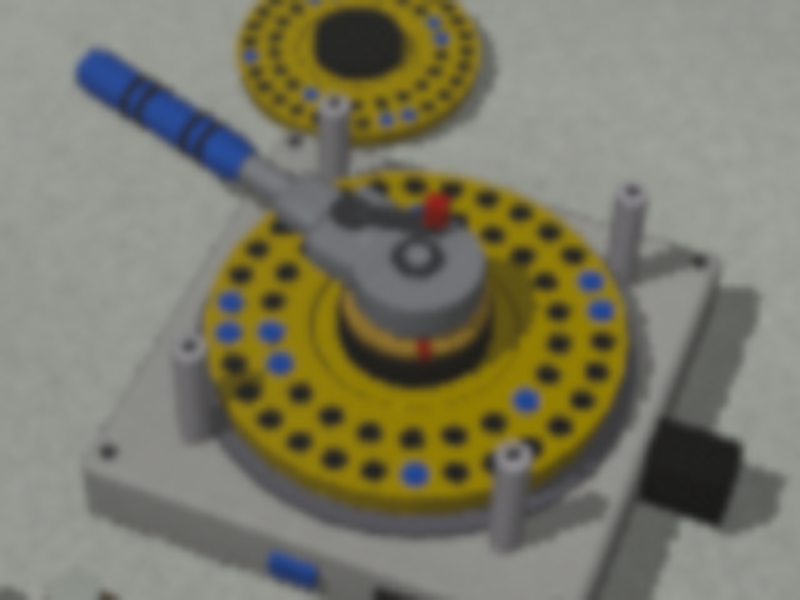

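View pics/top0z.png

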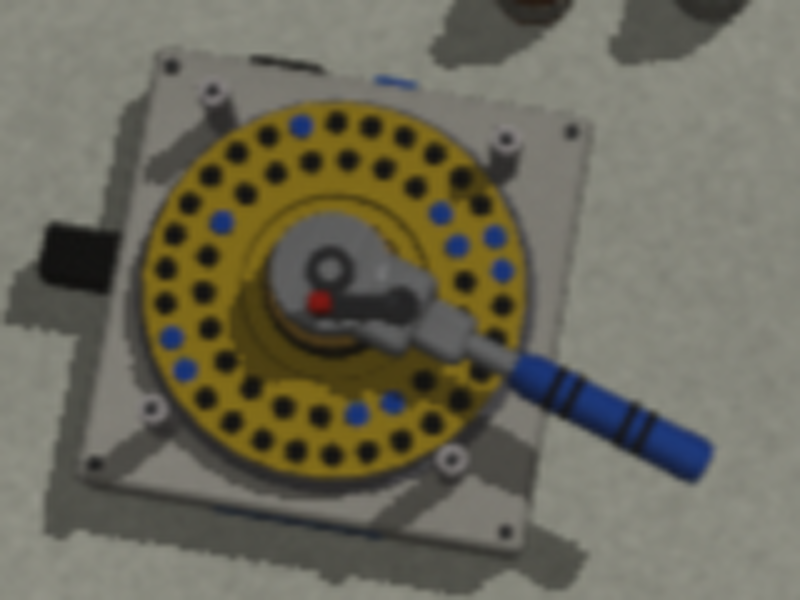

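```bash
cat > loc.py <<'E'
from h import *
T=cam("top");S=cam("scene")
t=np.array([(212,95),(507,138),(452,460),(153,408)])/5+[230-.4,170-.4]
s=np.array([(514,453),(190,346),(335,103),(632,190)])/5+[260-.4,190-.4]
for C,p in((T,t),(S,s)):
    P=np.array([ray(C,u,114) for u in p]); c=P.mean(0)
    print(P.round(1).tolist(),c, [np.linalg.norm(P[i]-P[i-1]).round(1) for i in range(4)])
    d=(P[1]+P[2]-P[0]-P[3]); print("dir -y",np.arctan2(d[1],d[0]))
print("nut top",ray(T,np.array((330,270))/5+[229.6,169.6],121),ray(S,np.array((417,256))/5+[259.6,189.6],121))
for C,a,b in((T,(522,372),(700,463)),(S,(240,158),(90,68))):
    o=[229.6,169.6] if C is T else [259.6,189.6]
    A=ray(C,np.array(a)/5+o,109);B=ray(C,np.array(b)/5+o,109);print(A,B,np.arctan2(*(B-A)[1::-1]))
print("tab",ray(T,np.array((320,299))/5+[229.6,169.6],140),ray(S,np.array((437,202))/5+[259.6,189.6],140))
print("pivot",ray(T,np.array((403,305))/5+[229.6,169.6],125))
E
python3 loc.py
```

```text
[[687.7, 135.4, 114.0], [666.9, -15.0, 114.0], [502.0, 11.3, 114.0], [526.6, 160.6, 114.0]] [595.78867846  73.07523295 114.        ] [np.float64(163.0), np.float64(151.9), np.float64(167.0), np.float64(151.3)]
dir -y -1.7210260121520788
[[687.2, 136.3, 114.0], [664.3, -14.0, 114.0], [499.5, 11.9, 114.0], [522.7, 161.9, 114.0]] [593.41797939  74.02442868 114.        ] [np.float64(166.4), np.float64(152.0), np.float64(166.9), np.float64(151.8)]
dir -y -1.7232066902191028
nut top [596.22945373  73.35595929 121.        ] [593.93501019  73.524117   121.        ]
[547.3668601  -23.45155085 109.        ] [ 502.27064314 -112.73718865  109.        ] -2.0384981287067485
[542.28102051 -24.83468499 109.        ] [ 499.6303934  -115.02220253  109.        ] -2.012538466690329
tab [578.03374675  77.06261656 140.        ] [576.33380691  78.34859041 140.        ]
pivot [578.1156185   36.50853152 125.        ]
```

>>> carry_out(rows="0 -1 -0.58 0 0.58; 0 -1 -0.58 0 0; 0 -1 -0.58 0 0; 0 -1 -0.58 0 0; 0 -1 -0.58 0 0; 0 -1 -0.58 0 0; 0 -1 -0.58 0 0; 0 -1 -0.58 0 0; 0 -1 -0.58 0 0; 0 -1 -0.58 0 0; 0 -1 -0.58 0 0; 0 -1 -0.58 0 0", newtons=40)

```text
clock: 1.6
eef_pos: [464.4, 233.0, 253.1]
tcp_rot: [-3.141, -0.0, 2.679]
contact_force: [-0.0, 0.9, 0.2]
opening: -0.001
```

>>> carry_out(rows="0 -0.94 -0.59 0 0; 0 -0.94 -0.59 0.2 0; 0 -0.94 -0.59 0.5 0; 0 -0.94 -0.59 0.7 0; 0 -0.94 -0.59 0.7 0; 0 0 0 0 0;0 0 0 0 0")

```text
clock: 2.48
eef_pos: [550.4, 92.2, 190.3]
tcp_rot: [-3.141, -0.001, 2.678]
contact_force: [0.1, -0.5, 0.7]
opening: -0.001
```

```bash
cat > look.py <<'E'
import sys
from h import *
k=sys.argv[1]
s=r.sense(); print(s['clock'],s['eef_pos'],s['tcp_rot'],s['contact_force'])
I=r.grab_frame("scene");T=r.grab_frame("top");
cv2.imwrite(f"pics/s{k}.png",I);cv2.imwrite(f"pics/t{k}.png",T)
a=cv2.resize(I[150:310,240:440],None,fx=4,fy=3.75,interpolation=cv2.INTER_CUBIC)
b=cv2.resize(T[150:310,220:420],None,fx=4,fy=3.75,interpolation=cv2.INTER_CUBIC)
cv2.imwrite(f"pics/s{k}z.png",a);cv2.imwrite(f"pics/t{k}z.png",b)
E
python3 look.py 1; python3 - <<'E'
from h import *
cv2.imwrite("pics/w1.png",r.grab_frame("wrist"))
C=cam("wrist");p=r.sense()['eef_pos']
for d in(22,35): print(d,proj(C,p-[0,0,d]),proj(cam("scene"),p-[0,0,d]))
E
```

```text
2.475 [550.44907276  92.17173593 190.27915406] [-3.14143138e+00 -6.26131995e-04  2.67833120e+00] [ 0.07305686 -0.51587392  0.71298056]
22 [[321.63849276 317.25287074]] [[356.11276875 214.27646974]]
35 [[321.60175312 303.33960916]] [[355.80617553 218.32388196]]
```

View pics/s1z.png

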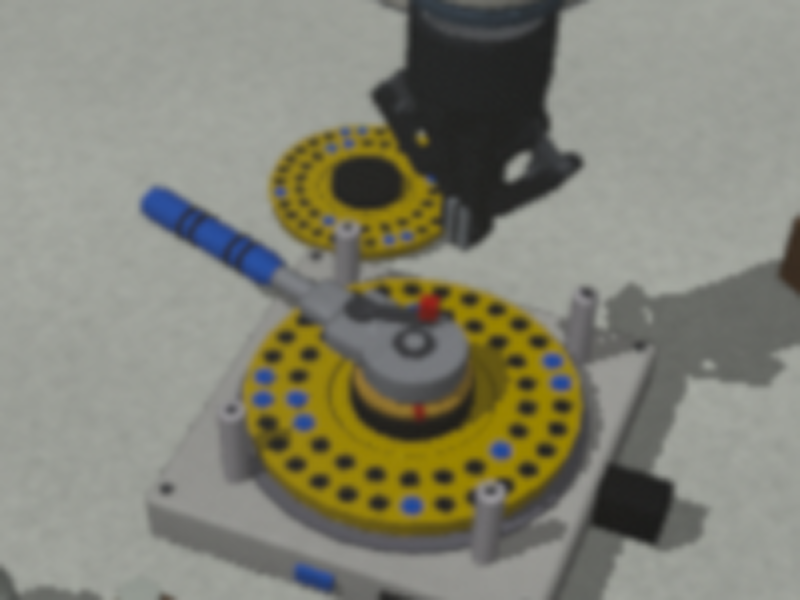

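View pics/w1.png

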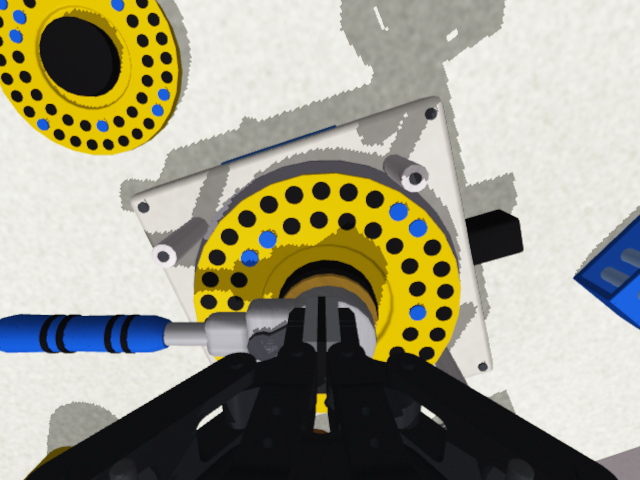

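```bash
python3 - <<'E'
from h import *
C=cam("wrist");s=r.sense();p=s['eef_pos'];R=Ro.from_euler('xyz',s['tcp_rot']).as_matrix()
for d in(15,22,29,35):
  for x in(-11,11): print(d,x,proj(C,p+R@[x,0,d]).round(1),proj(cam("scene"),p+R@[x,0,d]).round(1))
E
python3 - <<'E'
import cv2
I=cv2.imread("pics/w1.png")[270:450,250:400];cv2.imwrite("pics/w1z.png",cv2.resize(I,None,fx=3,fy=3))
I=cv2.imread("pics/s1.png")[160:250,310:400];cv2.imwrite("pics/s1zz.png",cv2.resize(I,None,fx=6,fy=6))
E
```

```text
15 -11 [[321.7 347.4]] [[353.3 214.7]]
15 11 [[321.7 302.9]] [[359.3 209.4]]
22 -11 [[321.7 338.3]] [[353.1 216.9]]
22 11 [[321.7 295.3]] [[359.1 211.7]]
29 -11 [[321.6 329.9]] [[353.  219.1]]
29 11 [[321.7 288.3]] [[358.9 213.9]]
35 -11 [[321.6 323.2]] [[352.8 221. ]]
35 11 [[321.7 282.7]] [[358.8 215.7]]
```

View pics/w1z.png

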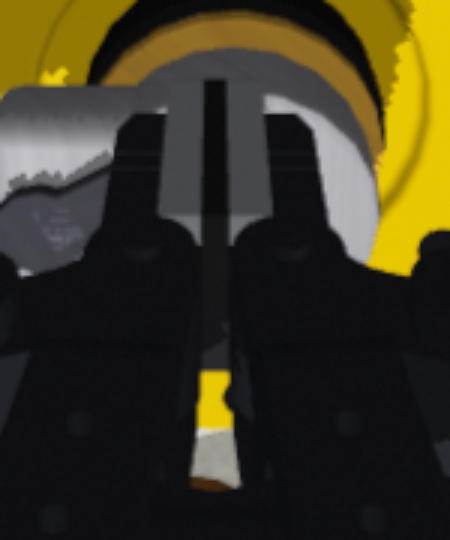

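View pics/s1zz.png

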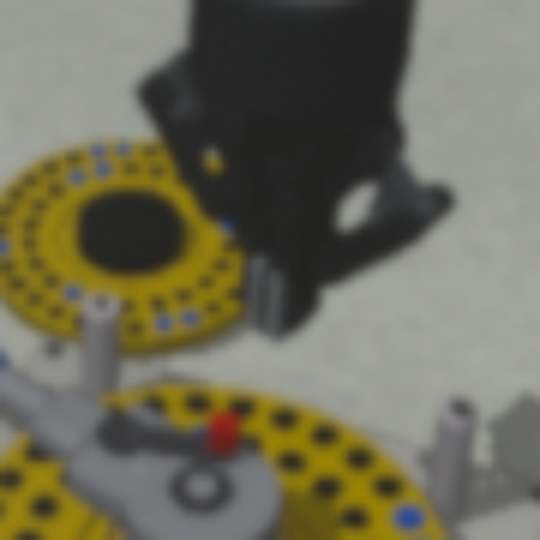

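>>> carry_out(rows="0 0 0 0.66 0; 0 0 0 0.66 0; 0 0 0 0 0;0 0 0 0 0")

```text
clock: 3.12
eef_pos: [551.1, 92.4, 151.6]
tcp_rot: [3.141, 0.001, 2.679]
contact_force: [0.3, 0.2, 0.1]
opening: 0.001
```

>>> carry_out(rows="0 -0.3 0 0 0; 0 -0.2 0 0 0; 0 -0.15 0 0 0;0 -0.15 0 0 0")

```text
clock: 3.62
eef_pos: [572.3, 81.0, 150.7]
tcp_rot: [-3.141, -0.0, 2.679]
contact_force: [-1.9, 1.3, -0.2]
opening: -0.003
```

>>> carry_out(rows="0 -0.15 0 0 0; 0 -0.15 0 0 0")

```text
clock: 3.88
eef_pos: [580.4, 77.1, 150.6]
tcp_rot: [3.142, -0.0, 2.679]
contact_force: [-1.9, 2.0, 1.0]
opening: -0.001
```

>>> carry_out(rows="0 -0.15 0 0 0; 0 -0.12 0 0 0")

```text
clock: 4.12
eef_pos: [587.7, 73.5, 150.6]
tcp_rot: [-3.142, -0.0, 2.679]
contact_force: [-1.4, 2.1, 0.1]
opening: 0.002
```

>>> carry_out(rows="0 -0.1 0 0 0; 0 -0.08 0 0 0")

```text
clock: 4.38
eef_pos: [592.0, 70.8, 150.5]
tcp_rot: [-3.141, -0.001, 2.679]
contact_force: [-4.5, -0.9, 0.4]
opening: -0.001
```

>>> carry_out(rows="0 -0.07 0 0 0; 0 0 0 0 0")

```text
clock: 4.62
eef_pos: [593.9, 69.9, 150.5]
tcp_rot: [-3.141, -0.001, 2.679]
contact_force: [-4.1, -0.0, 1.1]
opening: 0.001
```

>>> carry_out(rows="0 -0.05 0 0 0; 0 0 0 0 0")

```text
clock: 4.88
eef_pos: [595.2, 69.5, 150.5]
tcp_rot: [-3.141, -0.001, 2.679]
contact_force: [-4.1, -1.2, -0.4]
opening: -0.003
```

```bash
python3 look.py 2
```

```text
4.875 [595.24061506  69.46655125 150.52554993] [-3.14108109e+00 -5.62490313e-04  2.67880918e+00] [-4.10097689 -1.2008483  -0.44132548]
```

View pics/s2z.png

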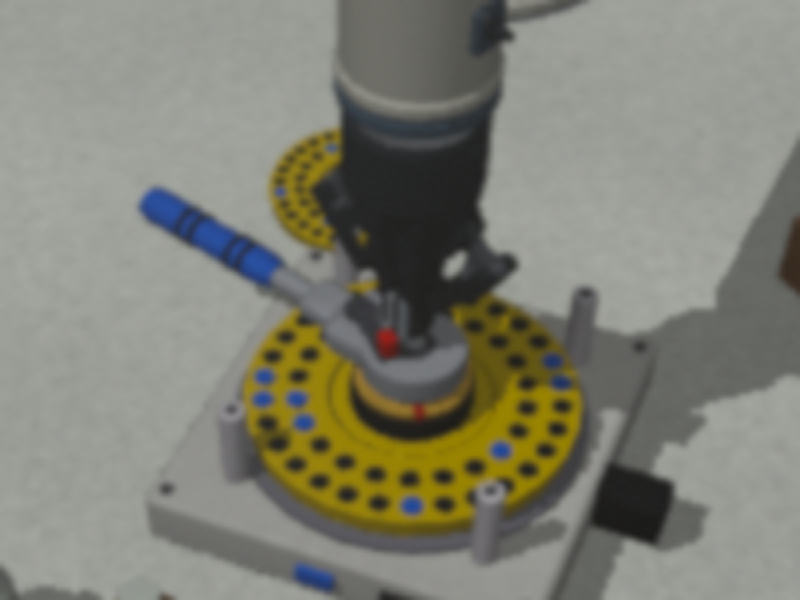

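```bash
cat > lev.py <<'E'
import sys
from h import *
I=cv2.imread(f"pics/s{sys.argv[1]}.png")[200:300,290:400].astype(int);b,g,rr=I[...,0],I[...,1],I[...,2]
m=((rr>90)&(g<60)&(b<60)).astype('uint8');n,l,st,c=cv2.connectedComponentsWithStats(m)
S=cam("scene");nut=np.array([594.8,73.5])
I=cv2.imread(f"pics/s{sys.argv[1]}.png")[150:300,250:420];hs=cv2.cvtColor(I,cv2.COLOR_BGR2HSV);mb=cv2.inRange(hs,(105,120,60),(125,255,255))
n2,l2,st2,c2=cv2.connectedComponentsWithStats(mb)
ps=[c2[k]+[250,150] for k in range(1,n2) if st2[k,4]>25];print("blue",[ray(S,p,113)[:2].round(1).tolist() for p in ps])
for k in range(1,n):
    uv=c[k]+[290,200]; P=ray(S,uv,134)
    print(st[k,4],uv.round(1),P.round(1))
    for w in (float(sys.argv[2]),):
        a=-1.722-w; pv=nut+40*np.array([np.cos(a),np.sin(a)]); d=P[:2]-pv; L=np.angle(np.exp(1j*((a+np.pi)-np.arctan2(d[1],d[0]))))
        print("lever",L,"len",np.linalg.norm(d))
E
python3 lev.py 2 0.31; cp pics/scene0.png pics/s0.png; python3 lev.py 0 0.31
```

```text
blue [[526.6, -68.3]]
28 [336.1 240.3] [607.6  60.3 134. ]
lever 0.47281290428669775 len 38.05892976734987
6 [344.5 259. ] [655.7  89.9 134. ]
lever 0.523600027929347 len 94.48762098742681
blue [[525.6, -68.4]]
27 [346.9 231.2] [574.6  78.  134. ]
lever -0.5209366152810038 len 40.43048461300404
6 [344.5 259. ] [655.7  89.9 134. ]
lever 0.523600027929347 len 94.48762098742681
```

>>> carry_out(rows="0 0.5 0 0 0; 0 0 0 -0.8 0; 0 0 0 -0.8 1; 0.5 0 0 0 1; 0.5 0 0 0 1; 0.5 0 0 0 1; 0.5 0 0 0 1; 0.5 0 0 0 1; 0.5 0 0 0 1; 0.5 0 0 0 1; 0.5 0 0 0 1; 0.5 0 0 0 1")

```text
clock: 6.48
eef_pos: [582.5, 76.9, 199.2]
tcp_rot: [3.139, -0.001, 1.278]
contact_force: [0.2, -0.5, -0.1]
opening: 0.499
```

>>> carry_out(rows="0.5 0 0 0 1; 0.5 -0.978 0.085 0 0.19; 0.5 -0.978 0.085 0 0; 0.5 -0.978 0.085 0 0; 0.5 -0.978 0.085 0 0; 0.5 -0.978 0.085 0 0; 0.5 0 0 0 0; 0.5 0 0 0 0")

```text
clock: 7.48
eef_pos: [530.4, -60.9, 199.1]
tcp_rot: [3.14, -0.001, 1.116]
contact_force: [-0.9, -0.1, 0.3]
opening: 0.502
```

```bash
python3 look.py 3; python3 lev.py 3 0.3;python3 - <<'E'
from h import *
cv2.imwrite("pics/w3.png",r.grab_frame("wrist"))
s=r.sense();p=s['eef_pos'];R=Ro.from_euler('xyz',s['tcp_rot']).as_matrix()
print(s['opening'])
C=cam("wrist")
for z in (97,109,121): print(z, proj(C,[p[0],p[1],z]))
E
```

```text
7.475 [530.42113921 -60.87348699 199.08289408] [ 3.14014369e+00 -8.68716862e-04  1.11610388e+00] [-0.9095848  -0.05254382  0.25887169]
blue [[526.8, -68.2]]
27 [336.1 240.6] [608.3  60.4 134. ]
lever 0.4826339325231585 len 38.48934088858821
5 [344.4 259.2] [656.3  89.8 134. ]
lever 0.5342319580484575 len 94.73089070224968
0.49895342161682604
97 [[323.04983665 252.62780418]]
109 [[323.14633497 259.25831146]]
121 [[323.25311025 266.59496   ]]
```

View pics/w3.png

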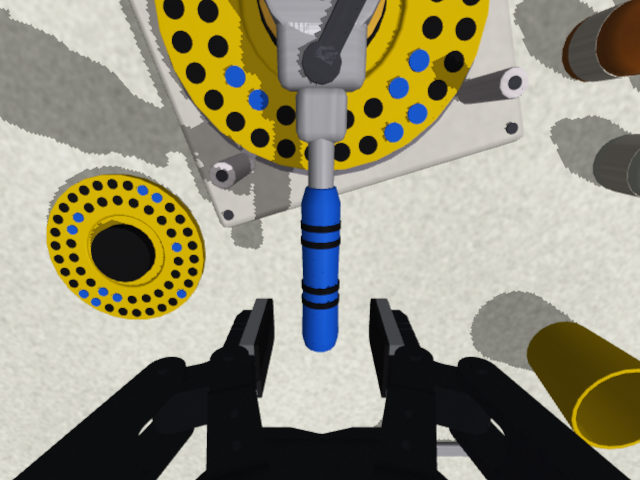

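View pics/s3z.png

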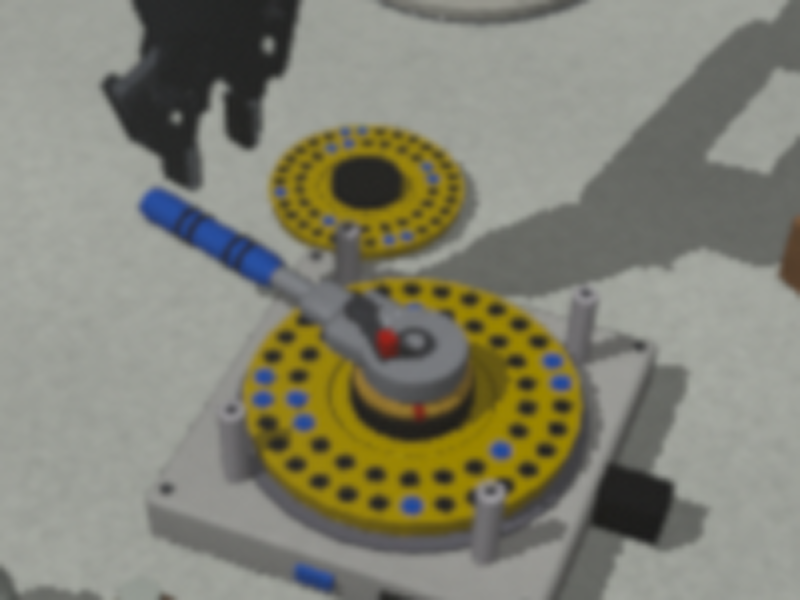

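>>> carry_out(rows="0.5 0 0 0.8 0; 0.5 0 0 0.8 0; 0.5 0 0 0.8 0; 0.5 0 0 0.6 0; 0.5 0 0 0 0; 0.37 0 0 0 0; 0.37 0 0 0 0; 0.37 0 0 0 0")

```text
clock: 8.62
eef_pos: [530.4, -61.4, 109.4]
tcp_rot: [3.14, -0.0, 1.116]
contact_force: [-0.2, -0.8, -0.7]
opening: 0.376
```

>>> carry_out(rows="0.37 0.02 0.35 0 -0.5; 0.37 0.02 0.35 0 -0.5; 0.37 0.02 0.35 0 -0.5; 0.37 0.02 0.35 0 -0.5")

```text
clock: 9.12
eef_pos: [570.4, -73.7, 109.0]
tcp_rot: [3.141, 0.0, 1.398]
contact_force: [-0.9, 0.3, -0.6]
opening: 0.373
```

>>> carry_out(rows="0.37 0.02 0.35 0 -0.5; 0.37 0.02 0.35 0 -0.5; 0.37 0.02 0.35 0 -0.5; 0.37 0.02 0.35 0 -0.5; 0.37 0.02 0.35 0 -0.5; 0.37 0.02 0.35 0 -0.5; 0.37 0.02 0.35 0 -0.5")

```text
clock: 10.0
eef_pos: [643.0, -67.0, 108.9]
tcp_rot: [-3.142, 0.0, 1.886]
contact_force: [-0.6, -0.6, 0.8]
opening: 0.37
```

```bash
python3 look.py 4; python3 lev.py 4 -0.5
```

```text
10.0 [642.95489368 -66.99156523 108.94563371] [-3.14156353e+00  1.86285396e-04  1.88648504e+00] [-0.55139195 -0.64591825  0.75656103]
blue [[651.0, -108.0], [631.3, -36.2]]
32 [341.5 243.6] [614.2  74.1 134. ]
lever 0.49809251902065066 len 38.582316965536734
6 [344.2 259.5] [657.3  89.5 134. ]
lever 1.0869620921803045 len 72.49120293666155
```

View pics/s4z.png

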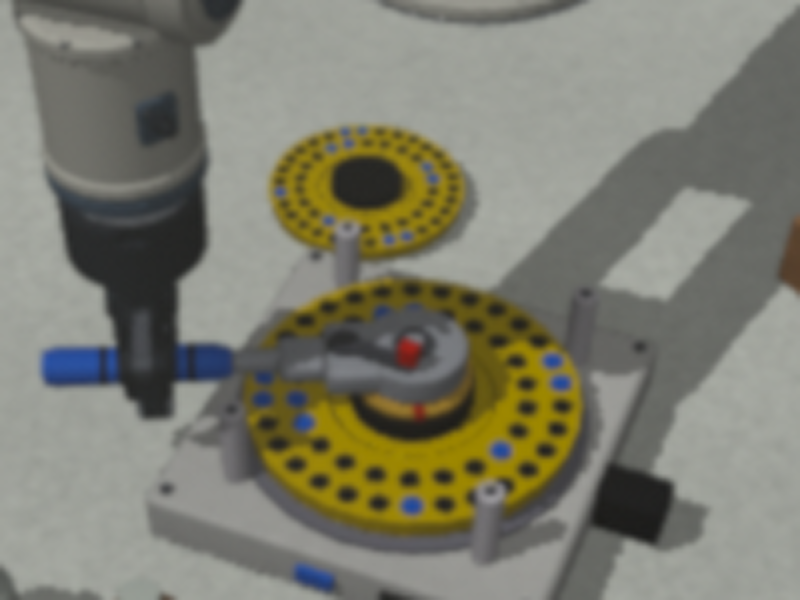

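View pics/t4z.png

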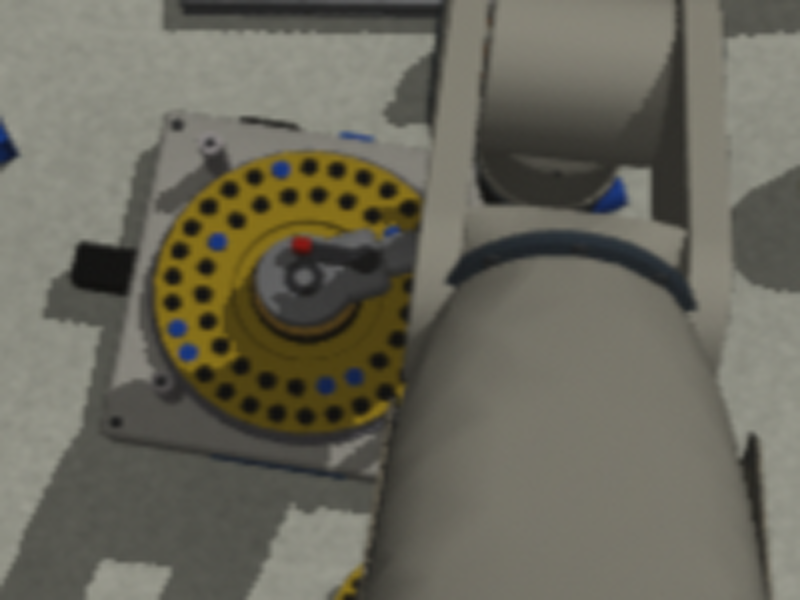

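>>> carry_out(rows="0.37 0.02 0.35 0 -0.5; 0.37 0.01 0.2 0 -0.25; 0.37 0 0 0 0")

```text
clock: 10.48
eef_pos: [658.0, -60.4, 108.8]
tcp_rot: [3.141, 0.0, 1.988]
contact_force: [-0.4, 0.7, 0.5]
opening: 0.368
```

```bash
python3 look.py 5; python3 lev.py 5 -0.56
```

```text
10.475 [658.04151972 -60.42625379 108.77337056] [3.14138305e+00 1.11633280e-04 1.98809092e+00] [-0.42079615  0.73122621  0.47958373]
blue [[644.2, -30.9], [671.9, -96.9]]
32 [342.9 243.4] [612.8  77.  134. ]
lever 0.46160093971987926 len 40.21725676804416
5 [344.4 259.2] [656.3  89.8 134. ]
lever 1.1190431572358803 len 69.96285708751762
```

>>> carry_out(rows="0.37 0.02 -0.35 0 0.5; 0.37 0.02 -0.35 0 0.5; 0.37 0.02 -0.35 0 0.5; 0.37 0.02 -0.35 0 0.5")

```text
clock: 11.08
eef_pos: [616.9, -71.4, 108.8]
tcp_rot: [3.141, 0.0, 1.706]
contact_force: [0.1, -0.3, 0.5]
opening: 0.366
```

>>> carry_out(rows="0.37 0.02 -0.35 0 0.5; 0.37 0.02 -0.35 0 0.5; 0.37 0.02 -0.35 0 0.5")

```text
clock: 11.45
eef_pos: [586.3, -72.0, 109.0]
tcp_rot: [3.139, 0.0, 1.497]
contact_force: [3.6, -1.8, -1.2]
opening: 0.37
```

```bash
cat > f.py <<'E'
import sys
from h import *
N=int(sys.argv[1]) if len(sys.argv)>1 else 4
F=[];M=[]
for i in range(N):
    s=r.sense();F.append(s['contact_force']);M.append(s['wrist_torque']); I=r.grab_frame("scene")
nut=np.array([594.8,73.5]);p=s['eef_pos'];d=p[:2]-nut;a=np.arctan2(d[1],d[0]);e=d/np.linalg.norm(d);t=np.array([-e[1],e[0]])
F=np.array(F);f=F.mean(0);print("clock",s['clock'],"w_tool",-1.722-a,"yaw w",np.pi-1.722-s['tcp_rot'][2],"R",np.linalg.norm(d),"tangential each",(F[:,:2]@t).round(2),"mean",f[:2]@t,"rad",f[:2]@e,"z",f[2],"M",np.mean(M,0))
S=cam("scene")
J=I[245:280,310:380].astype(int);m=((J[...,2]>70)&(J[...,1]<50)&(J[...,0]<60)).astype('uint8');n,l,st,c=cv2.connectedComponentsWithStats(m)
for k in range(1,n): 
    P=ray(S,c[k]+[310,245],95.5)[:2]-nut; print("mark",st[k,4],c[k]+[310,245],P.round(1),np.degrees(np.arctan2(P[1],P[0])).round(1))
H=cv2.inRange(cv2.cvtColor(I[150:300,230:420],cv2.COLOR_BGR2HSV),(105,120,60),(125,255,255));n,l,st,c=cv2.connectedComponentsWithStats(H)
for k in range(1,n):
    if st[k,4]>15:
        P=ray(S,c[k]+[230,150],113)[:2]-nut; 
        if P[1]<-80: print("blue",P.round(1),"w",-1.722-np.arctan2(P[1],P[0]))
E
python3 f.py
```

```text
clock 11.6 w_tool -0.09117125451281449 yaw w -0.08104044271837685 R 145.61007492467047 tangential each [3.69 0.54 2.51 1.98] mean 2.1805479270308177 rad 1.4365158449929625 z -0.3978550111061906 M [-0.20089994 -0.37138255  0.01804316]
mark 8 [339.    245.375] [ -6.9 -10. ] -124.6
mark 2 [342.5 261. ] [36.8  7.9] 12.1
blue [  -6.2 -199. ] w -0.12000274419408341
blue [  -5.5 -133.4] w -0.11011002370246059
blue [  -2.9 -116.2] w -0.12636319858145284
blue [ 201.4 -191. ] w -0.9631815389640113
```

>>> carry_out(rows="0.37 -0.03 -0.35 0 0.5; 0.37 -0.03 -0.35 0 0.5; 0.37 -0.03 -0.35 0 0.5")

```text
clock: 12.02
eef_pos: [555.3, -69.6, 109.0]
tcp_rot: [3.14, -0.001, 1.29]
contact_force: [3.6, 0.7, 0.1]
opening: 0.371
```

```bash
python3 f.py; python3 -c "
from h import *
P=ray(cam('scene'),(344.4,259.2),95.5)[:2]-[594.8,73.5];print(P,np.degrees(np.arctan2(P[1],P[0])))"
```

```text
clock 12.175 w_tool 0.12170316801490677 yaw w 0.1266059253283296 R 148.72789584480162 tangential each [3.3  0.02 2.18 2.31] mean 1.950861780939348 rad -0.46906138763066607 z -0.10362737707316241 M [ 0.06838353 -0.32440446  0.0161196 ]
mark 6 [337.5        245.33333333] [ -6.2 -13.5] -114.7
mark 4 [339. 261.] [38.7  0.2] 0.4
blue [ -37.1 -135.5] w 0.11612623423861801
blue [ -27.9 -113.3] w 0.0902879092379889
blue [ 201.4 -191. ] w -0.9631815389640113
[30.63579307 10.97667685] 19.712390131620204
```

>>> carry_out(rows="0.37 0.01 -0.35 0 0.5; 0.37 0.01 -0.35 0 0.5; 0.37 0.01 -0.35 0 0.5")

```text
clock: 12.6
eef_pos: [526.2, -58.3, 108.9]
tcp_rot: [3.14, -0.001, 1.081]
contact_force: [3.5, -0.1, 0.1]
opening: 0.37
```

```bash
python3 f.py
```

```text
clock 12.75 w_tool 0.3319128043651687 yaw w 0.33537495538315754 R 148.7929999093936 tangential each [3.13 0.74 3.42 2.79] mean 2.5208706232730287 rad -0.8854941239493291 z -0.21508515514154858 M [-0.03349475 -0.38182979  0.02970902]
mark 2 [336.  260.5] [38.9 -6.7] -9.7
blue [ -57.1 -113.3] w 0.31555312183415474
blue [ 201.4 -191. ] w -0.9631815389640113
```

```bash
sed -i 's|^S=cam("scene")|M=np.array(M);FM=np.c_[-M[:,1],M[:,0]]@t;print("Mt each",FM.round(3),"mean",FM.mean().round(3),"ratio",FM.mean()/(f[:2]@t))\nS=cam("scene")|' f.py; grep -n Mt f.py|head -3
```

```text
9:M=np.array(M);FM=np.c_[-M[:,1],M[:,0]]@t;print("Mt each",FM.round(3),"mean",FM.mean().round(3),"ratio",FM.mean()/(f[:2]@t))
```

>>> carry_out(rows="0.37 0.01 -0.35 0 0.5; 0.37 0.01 -0.35 0 0.5; 0.37 0.01 -0.3 0 0.4")

```text
clock: 13.18
eef_pos: [501.3, -42.0, 108.9]
tcp_rot: [3.14, -0.001, 0.886]
contact_force: [4.6, -2.2, -1.3]
opening: 0.37
```

```bash
python3 f.py
```

```text
clock 13.325 w_tool 0.5316780345224719 yaw w 0.530811396642136 R 148.72175622366152 tangential each [4.93 2.51 4.09 4.14] mean 3.9203633148518535 rad -0.7929089330068874 z -0.2024101246766042 M [-0.24899286 -0.55128315  0.03291787]
Mt each [0.693 0.509 0.581 0.556] mean 0.585 ratio 0.14916583890768306
mark 3 [333.66666667 259.33333333] [ 36.9 -12.6] -18.8
blue [-122.2 -159.4] w 0.5027763830949605
blue [ -79.7 -101.7] w 0.5134791232172327
blue [ 201.4 -191. ] w -0.9631815389640113
```

>>> carry_out(rows="0.37 0.04 0.69 0 -1; 0.37 0.04 0.69 0 -1; 0.37 0.04 0.69 0 -1; 0.37 0.04 0.69 0 -1; 0.37 0.04 0.69 0 -1; 0.37 0.04 0.69 0 -1; 0.37 0.04 0.69 0 -1; 0.37 0.03 0.5 0 -0.7; 0.37 0 0 0 0")

```text
clock: 14.5
eef_pos: [651.0, -65.1, 108.1]
tcp_rot: [-3.14, -0.001, 1.962]
contact_force: [-0.2, 0.4, -0.1]
opening: 0.372
```

```bash
python3 f.py 2; python3 look.py 6;python3 lev.py 6 -0.5
```

```text
clock 14.55 w_tool -0.5309582045227446 yaw w -0.540664703410108 R 149.44682270772802 tangential each [-0.04 -0.6 ] mean -0.3182148340212281 rad -0.37101576996496105 z 0.10496236418799842 M [ 0.03437115 -0.00841187  0.02380486]
Mt each [0.009 0.032] mean 0.021 ratio -0.06459063169411093
mark 15 [342.33333333 245.86666667] [-7.3 -2.2] -163.5
mark 1 [335. 257.] [ 29.5 -11.2] -20.7
mark 4 [333.25 259.25] [ 36.9 -13.5] -20.1
blue [  52.2 -120.7] w -0.5596993743101624
blue [  47.6 -105.3] w -0.5759880534323458
blue [  74.3 -174.7] w -0.5532492650934899
blue [ 201.4 -191. ] w -0.9631815389640113
14.6 [649.87859234 -65.37354815 108.09402876] [-3.13990028e+00 -9.05715838e-04  1.95975797e+00] [ 0.05732241 -1.12390757 -0.16275357]
blue [[642.4, -31.8], [668.7, -101.4]]
36 [342.4 243.2] [612.5  75.9 134. ]
lever 0.4480318347757139 len 40.184778846951275
5 [334.2 258.2] [658.9  67.9 134. ]
lever 1.3547778309577976 len 59.74308588626321
```

View pics/s6z.png

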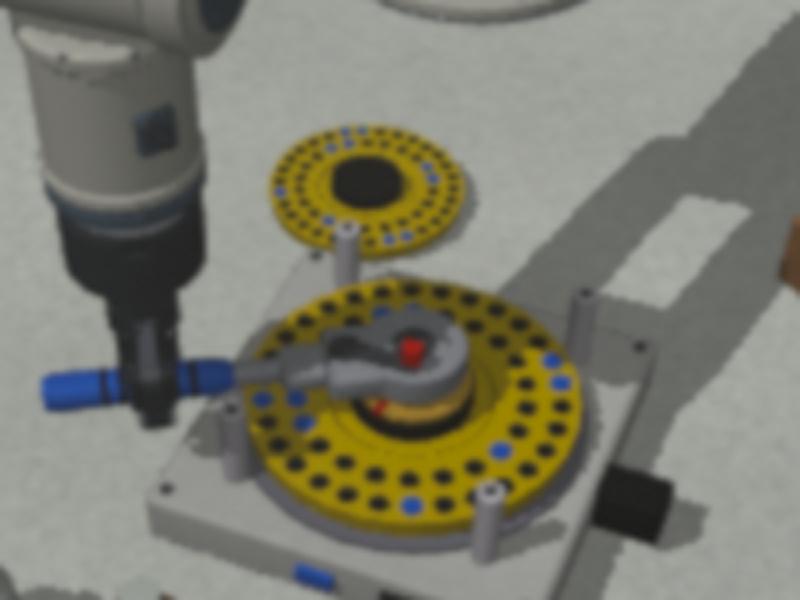

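>>> carry_out(rows="0.37 0.02 -0.35 0 0.5; 0.37 0.02 -0.35 0 0.5; 0.37 0.02 -0.2 0 0.3; 0.37 0 -0.18 0 0.25")

```text
clock: 15.2
eef_pos: [618.7, -73.7, 108.8]
tcp_rot: [-3.141, -0.0, 1.742]
contact_force: [0.7, 1.2, 0.1]
opening: 0.372
```

>>> carry_out(rows="0.37 0 -0.18 0 0.25; 0.37 0 -0.18 0 0.25")

```text
clock: 15.45
eef_pos: [608.6, -75.2, 108.8]
tcp_rot: [3.141, -0.0, 1.673]
contact_force: [1.8, 0.9, 0.0]
opening: 0.37
```

>>> carry_out(rows="0.37 0 -0.18 0 0.25; 0.37 0 -0.18 0 0.25")

```text
clock: 15.7
eef_pos: [598.4, -75.9, 108.8]
tcp_rot: [3.14, -0.0, 1.603]
contact_force: [3.2, 3.4, -1.1]
opening: 0.372
```

```bash
python3 f.py 4
```

```text
clock 15.85 w_tool -0.17473794288960987 yaw w -0.18539427330707392 R 149.5057721313273 tangential each [3.32 2.35 2.91 3.07] mean 2.913483988549582 rad -2.057909295898101 z -0.6847878049386098 M [ 0.36985275 -0.57993191  0.05541395]
Mt each [0.69  0.518 0.575 0.571] mean 0.588 ratio 0.20198316703469799
mark 11 [339.54545455 245.54545455] [-6.7 -8.7] -127.7
mark 4 [333.25 259.25] [ 36.9 -13.5] -20.1
blue [   9.8 -197.8] w -0.20067053824221404
blue [   7.7 -133. ] w -0.20927939098663528
blue [   7.2 -116.2] w -0.21350819910659902
blue [ 201.4 -191. ] w -0.9631815389640113
```

>>> carry_out(rows="0.37 0 -0.18 0 0.25; 0.37 0 -0.18 0 0.25")

```text
clock: 16.15
eef_pos: [588.1, -76.1, 109.0]
tcp_rot: [3.14, -0.0, 1.534]
contact_force: [5.9, 3.9, -0.6]
opening: 0.372
```

```bash
python3 f.py 4
```

```text
clock 16.3 w_tool -0.10484927208266592 yaw w -0.11562020071396528 R 149.78858502106726 tangential each [5.76 4.37 4.95 4.18] mean 4.813552540983338 rad -3.562571539918114 z -0.12926366930889296 M [ 0.47691753 -0.70151546  0.02956545]
Mt each [0.807 0.608 0.661 0.638] mean 0.679 ratio 0.14098996448168774
mark 10 [339.5 245.4] [-7.1 -8.9] -128.7
mark 2 [332.5 259. ] [ 36.6 -15.4] -22.8
blue [  -3.2 -200.5] w -0.13549073617549445
blue [  -1.4 -133.5] w -0.14049345560183402
blue [  -1.3 -116.7] w -0.14043689076872612
blue [ 201.4 -191. ] w -0.9631815389640113
```

>>> carry_out(rows="0.37 0.03 -0.09 0 0.12; 0.37 0.02 -0.09 0 0.12; 0.37 0 -0.09 0 0.12")

```text
clock: 16.73
eef_pos: [580.5, -75.3, 109.0]
tcp_rot: [3.139, 0.001, 1.485]
contact_force: [5.7, -3.8, -1.9]
opening: 0.368
```

```bash
python3 f.py 4
```

```text
clock 16.875 w_tool -0.05401157079018026 yaw w -0.06561733804849634 R 149.4781255873741 tangential each [6.06 4.84 6.33 5.83] mean 5.76394895793625 rad 2.579609374668045 z -2.1061263552531315 M [-0.45362285 -0.82663193  0.00625151]
Mt each [0.946 0.878 0.817 0.826] mean 0.867 ratio 0.15037431514868954
mark 8 [339.    245.375] [ -6.9 -10. ] -124.6
mark 3 [332.66666667 258.66666667] [ 35.6 -15.2] -23.2
blue [ -12.9 -201.4] w -0.08707780798275477
blue [  -9.2 -133.4] w -0.08246999874179695
blue [  -7.  -116.1] w -0.0907872452760008
blue [ 201.4 -191. ] w -0.9631815389640113
```

>>> carry_out(rows="0.37 0 0.06 0 0; 0.37 0 0.07 0 0; 0.37 0 0 0 0; 0.55 0 0 0 0; 0.55 0 0 0 0; 0.55 0 0 0 0")

```text
clock: 17.68
eef_pos: [582.7, -74.6, 108.5]
tcp_rot: [-3.141, -0.0, 1.485]
contact_force: [2.0, -0.3, -1.6]
opening: 0.545
```

```bash
python3 f.py 2; python3 look.py 7; python3 lev.py 7 -0.085;python3 - <<'E'
from h import *
cv2.imwrite("pics/w7.png",r.grab_frame("wrist"))
E
```

```text
clock 17.725 w_tool -0.06984332551015848 yaw w -0.06555527126269833 R 148.57189527658127 tangential each [2.01 1.98] mean 1.9973929572886922 rad -0.12516084255466708 z -1.2734577241205058 M [-0.01671055 -0.27406663  0.0530717 ]
Mt each [0.288 0.261] mean 0.275 ratio 0.1374382082974909
mark 12 [339.5        245.66666667] [-6.3 -8.7] -126.0
mark 4 [333.   258.25] [ 34.2 -14.8] -23.3
blue [  -0.3 -199. ] w -0.1494851748774404
blue [  -0.9 -133.6] w -0.1442415970960922
blue [   0.6 -116.3] w -0.1566521714623743
blue [ 201.4 -191. ] w -0.9631815389640113
17.775 [582.78658059 -74.61278231 108.52271932] [-3.14092292e+00 -1.77721097e-05  1.48504187e+00] [ 1.90828906 -0.40408059 -1.21522038]
blue [[594.3, -125.5], [595.2, -42.8]]
34 [339.2 242.6] [612.7  68.6 134. ]
lever 0.4646943726794033 len 40.55924873446829
5 [333.2 258. ] [658.9  65.7 134. ]
lever 1.056704391685713 len 74.06743251324558
```

View pics/w7.png

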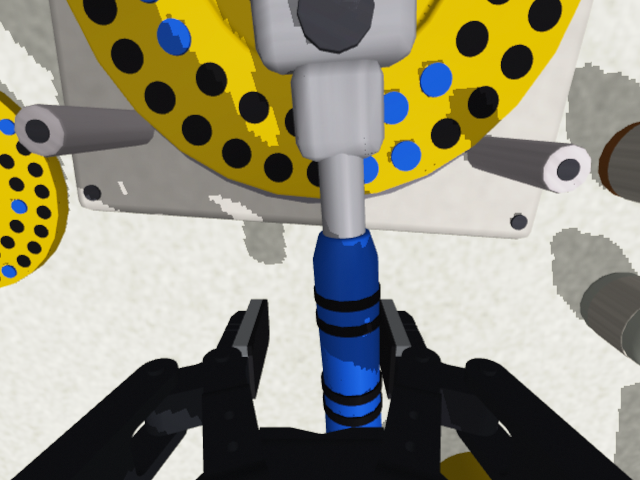

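```bash
cat > mk.py <<'E'
import sys
from h import *
S=cam("scene");nut=np.array([594.8,73.5])
for k in sys.argv[1:]:
    I=cv2.imread(f"pics/s{k}.png").astype(float)[250:270,320:360]
    w=np.clip(I[...,2]-2.2*I[...,1]-5,0,None); yy,xx=np.mgrid[250:270,320:360]
    m=(w*0).astype(bool); p=np.unravel_index(w.argmax(),w.shape); m[max(0,p[0]-4):p[0]+5,max(0,p[1]-4):p[1]+5]=1; w=w*m
    u=np.array([(w*xx).sum(),(w*yy).sum()])/w.sum(); P=ray(S,u,95)[:2]-nut
    print(k,u.round(2),P.round(1),np.degrees(np.arctan2(P[1],P[0])).round(1))
E
python3 mk.py 0 2 3 4 5 6 7
```

```text
0 [344.06 259.34] [30.8 10.2] 18.4
2 [344.16 259.4 ] [30.9 10.5] 18.7
3 [344.02 259.33] [30.8 10.1] 18.2
4 [344.09 259.4 ] [31.  10.4] 18.5
5 [344.15 259.49] [31.2 10.5] 18.7
6 [334.54 258.25] [ 33.  -11.5] -19.2
7 [333.54 257.58] [ 31.6 -14.1] -24.1
```

>>> carry_out(rows="0.55 0 0 0 -0.3; 0.55 0 0 0 -0.2; 0.55 0 -0.08 0 0.1; 0.55 0 -0.08 0 0.1; 0.55 0 0 0 0")

```text
clock: 18.55
eef_pos: [578.3, -74.4, 108.8]
tcp_rot: [3.141, -0.0, 1.526]
contact_force: [3.9, 0.9, -1.3]
opening: 0.549
```

```bash
python3 f.py 6;python3 look.py 8; python3 mk.py 8
```

```text
clock 18.8 w_tool -0.04122978018574819 yaw w -0.10731351057559091 R 148.86127452128315 tangential each [3.78 2.84 2.58 4.19 2.95 3.76] mean 3.349070089719001 rad -1.6136266219662758 z -0.2154946731309093 M [ 0.18159496 -0.51571135  0.02945124]
Mt each [0.471 0.47  0.48  0.445 0.553 0.537] mean 0.493 ratio 0.1471051450363689
mark 8 [339.    245.375] [ -6.9 -10. ] -124.6
mark 3 [332.66666667 258.66666667] [ 35.6 -15.2] -23.2
blue [  -5.8 -198.1] w -0.12207896917406602
blue [  -2.6 -116.5] w -0.12919260456033355
blue [ 201.4 -191. ] w -0.9631815389640113
18.85 [578.45869426 -74.44777116 108.79185311] [ 3.14133505e+00 -1.32175911e-04  1.52691606e+00] [3.97267038 2.10845466 0.17993933]
8 [333.55 257.53] [ 31.4 -14.1] -24.2
```

>>> carry_out(rows="0.55 0 -0.07 0 0.1; 0.55 0 -0.07 0 0.1; 0.55 0 0 0 0")

```text
clock: 19.32
eef_pos: [574.4, -74.1, 108.8]
tcp_rot: [3.141, -0.0, 1.498]
contact_force: [5.9, 3.2, -1.8]
opening: 0.552
```

```bash
python3 f.py 6;python3 look.py 9; python3 mk.py 9
```

```text
clock 19.575 w_tool -0.01431618768023779 yaw w -0.07904539125141152 R 148.9798223818922 tangential each [5.36 4.41 4.6  4.16 5.36 4.86] mean 4.791427338571328 rad -3.6818737273489224 z -0.6278534299148569 M [ 0.47995808 -0.74585461  0.09107668]
Mt each [0.696 0.654 0.685 0.681 0.644 0.681] mean 0.673 ratio 0.14053897128262327
mark 8 [339.    245.375] [ -6.9 -10. ] -124.6
mark 3 [332.66666667 258.66666667] [ 35.6 -15.2] -23.2
blue [ -10.6 -198.8] w -0.09783147883495036
blue [  -7.2 -133.9] w -0.0973717144706272
blue [  -5.9 -116.7] w -0.10097973380828629
blue [ 201.4 -191. ] w -0.9631815389640113
19.625 [574.49753845 -74.07705392 108.82018213] [ 3.14075808e+00 -3.93981331e-04  1.49869398e+00] [3.71189842 2.05283212 0.22953877]
9 [333.57 257.49] [ 31.3 -14.1] -24.2
```

>>> carry_out(rows="0.55 0 -0.05 0 0.07; 0.55 0 -0.05 0 0.07; 0.55 0 0 0 0")

```text
clock: 20.1
eef_pos: [571.7, -73.8, 108.8]
tcp_rot: [3.14, -0.0, 1.479]
contact_force: [6.4, 3.8, -1.2]
opening: 0.551
```

```bash
python3 f.py 6;python3 look.py 10; python3 mk.py 10
```

```text
clock 20.35 w_tool 0.004049329650093414 yaw w -0.05950438696699867 R 149.1374129558581 tangential each [5.69 4.52 4.61 4.57 5.61 4.78] mean 4.9644955606150285 rad -4.245532562554891 z -0.30985442829596815 M [ 0.54201853 -0.8672582   0.10811313]
Mt each [0.772 0.75  0.802 0.768 0.782 0.764] mean 0.773 ratio 0.1557086387116362
mark 8 [339.    245.375] [ -6.9 -10. ] -124.6
mark 4 [333.   258.25] [ 34.2 -14.8] -23.3
blue [ -14.  -199.2] w -0.08091216902449183
blue [ -11.7 -136.5] w -0.06599749208995931
blue [  -8.  -116.4] w -0.0821694897657741
blue [ 201.4 -191. ] w -0.9631815389640113
20.4 [571.75143537 -73.82498752 108.86786711] [ 3.14027248e+00 -4.70275720e-04  1.47914481e+00] [ 6.51495444  3.55792861 -1.17075495]
10 [333.54 257.46] [ 31.2 -14.2] -24.4
```

>>> carry_out(rows="0.6 0 0.2 0 -0.2; 0.65 0 0.25 0 -0.3; 0.7 0 0.3 0 -0.3; 0.7 0 0.15 0 0; 0.7 0 0 0 0; 0.7 0 0 0 0")

```text
clock: 21.25
eef_pos: [597.5, -75.3, 108.5]
tcp_rot: [-3.141, -0.0, 1.591]
contact_force: [0.2, -0.1, -0.6]
opening: 0.697
```

```bash
python3 f.py 3;python3 look.py 11; python3 mk.py 11;python3 - <<'E'
from h import *
cv2.imwrite("pics/w11.png",r.grab_frame("wrist"))
E
```

```text
clock 21.35 w_tool -0.17052904461544882 yaw w -0.1712804666284542 R 148.7850133256036 tangential each [ 0.19 -0.1   0.18] mean 0.08885053870466819 rad 0.12745026318617575 z -0.5472468469511111 M [-0.01170862 -0.01667959  0.01331988]
Mt each [0.012 0.007 0.03 ] mean 0.016 ratio 0.1851447980444944
mark 11 [339.54545455 245.54545455] [-6.7 -8.7] -127.7
mark 4 [333.   258.25] [ 34.2 -14.8] -23.3
blue [  10.1 -198.9] w -0.20184101403224286
blue [   6.7 -143.5] w -0.19791343381446858
blue [   7.  -133.5] w -0.20386951785687635
blue [   7.1 -116.1] w -0.2122938177408349
blue [ 201.4 -191. ] w -0.9631815389640113
21.4 [597.75383562 -75.27186998 108.67908176] [-3.14125579e+00  5.14488144e-07  1.59092986e+00] [-0.61097418 -0.25390631 -0.0669115 ]
11 [333.55 257.45] [ 31.2 -14.2] -24.4
```

View pics/w11.png

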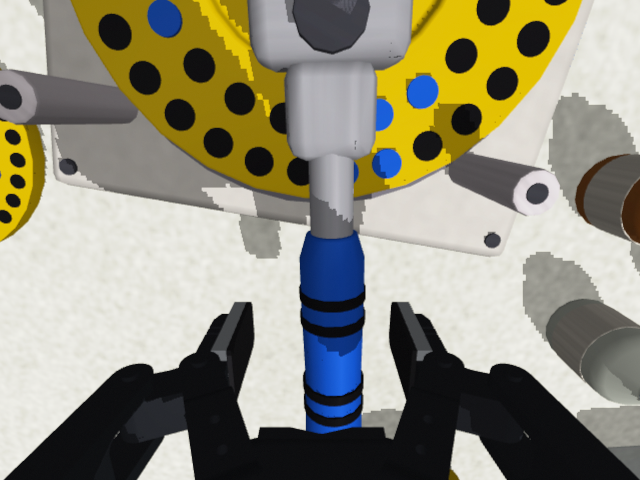

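>>> carry_out(rows="0.7 0 0 -0.5 0; 0.7 0 0 -0.9 0; 0.7 0 0 -0.9 0; 0.7 0 0 -0.9 0; 0.7 -0.5 0 -0.9 0; 0.7 0 0 0 0; 0.7 0 0 0 0")

```text
clock: 22.42
eef_pos: [598.0, -90.0, 231.5]
tcp_rot: [-3.141, -0.0, 1.591]
contact_force: [-0.1, -0.3, -0.6]
opening: 0.7
```

```bash
python3 look.py 12; python3 mk.py 12; python3 lev.py 12 -0.205
```

```text
22.425 [598.01539113 -89.99739295 231.4847623 ] [-3.14134842e+00 -2.27279812e-04  1.59082475e+00] [-0.11607455 -0.34605362 -0.64220095]
12 [333.57 257.43] [ 31.1 -14.1] -24.4
blue [[603.0, -84.8]]
31 [339.5 242.8] [613.   69.4 134. ]
lever 0.47393196495890627 len 39.26488859703252
5 [333.2 258. ] [658.9  65.7 134. ]
lever 1.1465480135108848 len 69.78818407246857
```

View pics/s12.png

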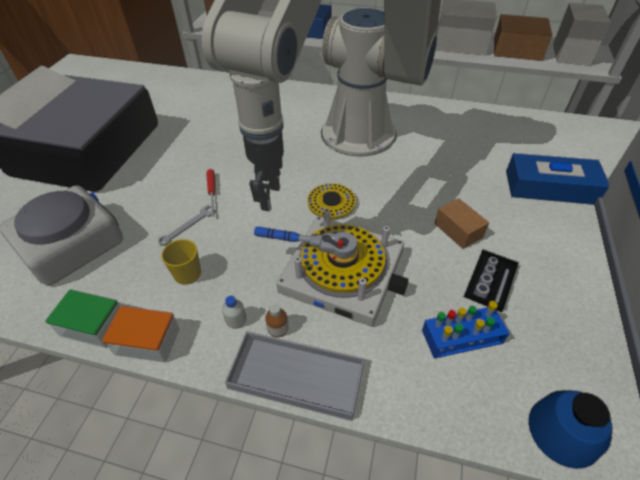

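The scene view shows the gripper clear at about (260,195) and the wrench free at about (300,238). The tab stands on the tighten side at (339,243), and the other objects are where they started.

```bash
python3 -c "
from rig import r
print(r.sign_off())"
```

```text
the job is handed in; nothing more can be done
None
```

The nut is tightened to about 0.8 N m with the lever left on tighten. I let go of the wrench, the arm was clear, and I handed the job in at about 22 s.

- **Lever:** I pushed the red tab across with the shut fingertips, using 2 to 5 N. The camera put it at about +0.47 rad, and the nut did not move.
- **Back-swing:** The handle went back to about -0.58 rad at roughly 1 N. The nut mark stayed within 0.5°, so the ratchet clicks round freely.
- **Tightening:** It took two strokes. The nut turned about 38° on the first and 5° on the second. I then held about 5 to 5.5 N at the grip, and pulled again to the same load; the nut did not turn any further.
- **Final check:** The nut mark did not move when I let go (-24.4° before and after). The handle sprang back about 0.12 rad and came to rest near -0.2 rad, and the lever read about 0.47 rad. Nothing else on the bench looked moved; I checked that by eye only.

**Less certain:**
- **Force readings:** Single force readings scattered by about 1 N. The direct force averaged 5.8 N on the first hold and 5.0 N on the second. The wrist moment gave about 5.6 N and 5.0 N.
- **Clamp force:** The force on the hub could not be measured directly. I estimate 50 to 90 N from the torque, inside the 35 to 125 N limits.

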